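Pin the retaining bar of a cheese board

TASK

Secure the cheese wheel on its ripening board for carrying: swing the steel bar shut against its stop, so that the eye at its end lies between the two lugs of the catch, then take the long pin with the thick round head from the stand and lower it through both lugs and the eye until its collar rests on the upper lug. Let go and leave it there.

Things in the scene. Friction and masses are not known exactly. Their poses are not given: they have to be found in the camera images.
- bar (a joint): Flat steel bar along the board's right (-y) side, 51 to 65 mm above the table, turning level about an upright hinge at the board's far right corner. Radians: 0 shut against its stop, eye between the lugs; grows to 1.1 as the free end swings out to the right, away from the board. Stiff, stays where left; 2 N at the handle moves it. Eye hole 26 mm wide, centre 220 mm from the hinge axis.
- bar_handle (a point): Axis of the bar's upright round handle, a dark steel post 20 mm across, 65 to 120 mm above the table; the point is at 95 mm. It lies 135 mm from the hinge axis, 85 mm short of the eye. Its -x axis points along the bar from hinge to eye, z up. The cheese wheel (180 mm across, top 95 mm above the table) stays 60 mm or more from handle and catch.
- catch (a point): Hole centre on top of the catch's upper lug, near right corner of the wooden board, 81 mm above the table. Fixed steel lugs 50 x 50 x 10 mm with 26 mm holes in line: upper 71 to 81, lower 35 to 45 mm above the table, only the table beneath. Axes: +x along the board's side to the bar's hinge axis 220 mm away, +y towards the cheese, z up. At joint 0 the eye is in line with both.
- pin: Long steel pin, 0.3 kg: shaft 16 x 70 mm, last 15 mm tapered to a 6 mm tip; collar 42 mm wide, 6 thick; on it a round head 24 mm wide, 40 tall. Origin: centre of the collar's underside; z up the pin, x along the row of holes. Hangs by its collar in any of 3 holes 80 mm apart in a wooden stand, 95 mm above the table. Beside it: a pin half as long with a thin head, and a T-handled cheese iron.
There are look-alikes about, which are no part of the job. What is shaped like the pin but red or turquoise is not meant.

How it is judged:
On the way:
1. the bar is swung shut against its stop (value of joint bar below 0.08 rad), for 0.1 s.
At the end, for the whole second after the job is handed in: The bar is shut (within 0.08 rad of its stop) and the long pin stands at rest through both lugs and the eye: upright within 10 degrees, within 10 mm of the catch's hole centre, its collar within 6 mm of the upper lug's top face (value of joint bar below 0.08 rad and horizontal distance between pin and catch below 0.01 m and z of pin in the frame of catch between -0.006 and 0.006 m and angle between pin's own z axis and vertical below 0.17 rad and linear speed of pin below 0.03 m/s); the robot touches nothing.
It also fails if it takes over 54 s, if anything falls off the work surface, if the arm or the gripper's body presses on something with over 40 N, if the wrist force passes 120 N, or if a joint passes its speed limit or range.

ROBOT

A 7-joint arm with a two-finger parallel gripper is mounted at the origin on the work surface. World frame = base frame: x ahead of the robot, y to its left, z up, the work surface at z = 0. Lengths are in m, angles in rad, forces in N, time in s.
With the tool pointing down it reaches from about 0.4 to 0.85 m from the base axis. Payload 10.4 kg.
Tool frame: the origin (TCP) lies at the very end of the fingers, on their centre line; the grasp point (between the pads) lies 19 mm behind it (r.pinch_z is the distance from the TCP to the grasp point, in m); z points along the fingers, y is the line along which they close (so a half turn about z gives the same grasp; the last joint's range is limited). The gripper opens to 87 mm and grips with 3 to 60 N. Pads are 19 mm wide; open, the fingers measure 117 mm over their backs; the gripper's body (75 mm by 190 mm) begins 51 mm behind the grasp point.
Start: joints at [1.13, 0.332, -0.065, 1.46, 0.022, 1.35, -0.088], TCP at [0.254, -0.571, 0.223] pointing down, gripper open.
Joint ranges: [-2.6, 2.6], [-0.5, 2.12], [-1.47, 1.34], [0.16, 2.42], [-1.27, 4.41], [0.06, 2.06], [-2.6, 2.6]. Speed limits (rad/s): [2.22, 2.22, 2.79, 2.79, 3.14, 3.14, 3.14].

INTERFACE

Orientations are given as a unit quaternion [x, y, z, w].
In Python, from bench import r, camera gives the robot as it stands. The module is installed in compiled form; this text tells all that it offers.
- The arm moves only by the shell command python3 -m pendant 'ROWS' [FORCE]. ROWS is JSON, a list of rows, each an object with "dp": the shift along the tool's x, y, z as a fraction of full scale, a list of three; "rotation": the turn, a rotation vector about the tool's x, y, z as a fraction of full scale, a list of three; "jaw": the opening, from 0 (shut) to 1 (fully open). A call has 1 to 8 rows; each row is the pose to reach, as a shift and turn from the pose commanded when the call began, along the tool's axes at that moment, turning the shorter way round; what a row does not reach only later rows make up. Full scale, the value 1, is 0.15 m for a shift and 2 pi rad for a turn. A row lasts 1/8 s, in which the tool goes at most 62.5 mm and 10.7 degrees, less where a joint would pass 70% of its speed; a pose out of reach is approached as far as the arm can. A call with a number of a shift or a turn outside -1 to 1 is refused whole. A call with a gripper value outside its range is refused whole. The fingers move at their own pace and stop on an object; FORCE is the grip in N (left out, the last holds). Time passes only in rows, so rows that repeat a pose let the fingers close. It gives the time, the measured TCP pose, the force, the opening and the grip force at its end, in the units of the state.
- r.read_state(): the state, without advancing time (a new reading comes with each control period).
- camera(name): name is "scene" or "top"; returns a dict with "image" (420x560x3 uint8, red, green, blue), "z_map" (420x560 float32, m along the optical axis (not along the pixel's ray), 0 where there is no reading), "mtx" (3x3 intrinsics, pixels), "T" (4x4, takes a point from camera to world coordinates). Camera axes: x right, y down, z forward; pixel columns grow to the right and rows downward; lengths in m; the calibration is good to about 2 mm. A picture is of the moment at which its call begins.
- r.close_job(): hands the job in; it is judged then, once.
The state is a dict: "time": time; "joint_positions": joint angles; "joint_vel": joint speeds; "joint_torque": joint torques, N m; "ee_pos": TCP position; "eef_rot": TCP orientation; "ft_force": force on the tool from outside, world axes, zero at the start; "torque": the same for the moment, N m; "width": finger opening in m; "grip_force": force on a finger pad.
Only numpy, scipy, OpenCV 4.12 (cv2) and the standard library are available. Lean on these libraries where they do the work, as an engineer would, in place of code of your own. Each camera call takes 0.05 s, during which the arm holds its last target. There are 200 camera calls.

## Working session

There is one attempt and no reset: what is moved stays moved. The work goes in short steps, Python scripts to look and compute and a shell command to move; the robot and the scene stay as the last step left them, time stands still between calls to the robot, and variables do not carry over. Pictures are saved under pics/ and viewed, at most 10 in all, crops included, and the job is handed in when it is done.

```bash
mkdir -p pics; cat > h.py <<'E'
import numpy as np, cv2
from bench import r, camera
from scipy.spatial.transform import Rotation as R
def pts(c):
    z=c["z_map"]; v,u=np.indices(z.shape); K=c["mtx"]
    P=np.stack([(u-K[0,2])/K[0,0]*z,(v-K[1,2])/K[1,1]*z,z],-1)
    W=P@c["T"][:3,:3].T+c["T"][:3,3]; W[z==0]=np.nan; return W
def save(n,im): cv2.imwrite("pics/"+n,im[...,::-1])
def rows(p,yaw_vec=None):
    s=r.read_state(); q=R.from_quat(s["eef_rot"])
    return q.inv().apply(np.array(p)-s["ee_pos"])/0.15
E
python3 - <<'E'
from h import *
s=r.read_state(); print(s, r.pinch_z); print(R.from_quat(s["eef_rot"]).as_matrix().round(3))
for n in("scene","top"):
    c=camera(n); save(n+"0.png",c["image"]); np.savez(n+"0.npz",**c); print(n,c["T"].round(3),c["mtx"])
E
```

```text
{'time': 0.0, 'joint_positions': array([ 1.13043312,  0.33286993, -0.06475444,  1.46094837,  0.02161984,
        1.34988703, -0.08849505]), 'joint_vel': array([-0.00085516,  0.00174635, -0.00118167,  0.00056417,  0.00078051,
       -0.00010389, -0.00060762]), 'joint_torque': array([-8.23718383e-04, -6.23246813e+01,  2.42631300e-02, -3.89891696e+01,
       -6.13912032e-02,  3.95258074e-02,  1.35233317e-04]), 'ee_pos': array([ 0.25343427, -0.57088677,  0.22175192]), 'eef_rot': array([ 9.78254704e-01,  2.07405959e-01, -1.79523731e-04, -6.84832081e-04]), 'ft_force': array([-0.14122319,  0.74831097,  0.22130657]), 'torque': array([0.00886998, 0.05238435, 0.02494734]), 'grip_force': 0.0, 'width': 0.08700683877809329} 0.0187
[[ 0.914  0.406 -0.001]
 [ 0.406 -0.914  0.001]
 [-0.    -0.001 -1.   ]]
scene [[-0.498  0.734 -0.462  0.954]
 [ 0.867  0.43  -0.251  0.057]
 [ 0.014 -0.525 -0.851  0.77 ]
 [ 0.     0.     0.     1.   ]] [[393.25842066   0.         272.11447377]
 [  0.         393.25842066 207.61599596]
 [  0.           0.           1.        ]]
top [[ 2.900e-02 -9.770e-01  2.130e-01  3.440e-01]
 [-1.000e+00 -3.000e-02  1.000e-03 -1.380e-01]
 [ 5.000e-03 -2.130e-01 -9.770e-01  1.217e+00]
 [ 0.000e+00  0.000e+00  0.000e+00  1.000e+00]] [[494.85503716   0.         288.32944014]
 [  0.         494.85503716 208.31189481]
 [  0.           0.           1.        ]]
```

View pics/top0.png

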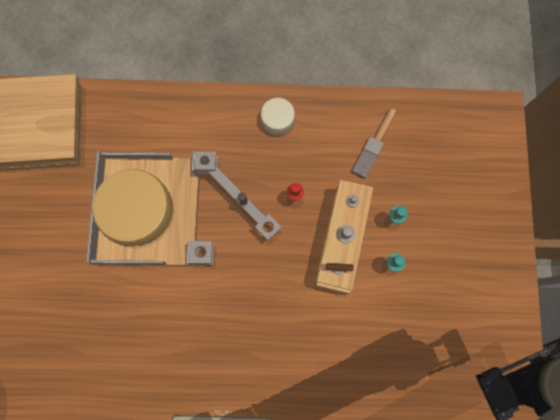

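View pics/scene0.png

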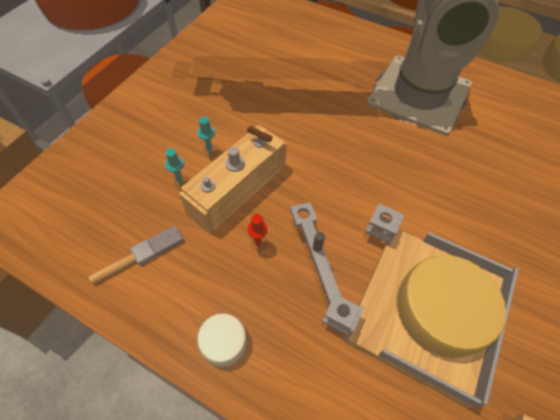

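Top view: hinge block at (205,162), catch at (201,252), handle at (242,199) and eye at (268,228). In the stand there are a thin-headed short pin (352,201), a thick round-headed pin (346,233) and a T-iron (340,267). The red (295,192) and turquoise (400,214; 397,262) pins are decoys. The steel, thick round-headed pin in the middle hole fits the description; I'll confirm it in a crop and measure.

```bash
python3 - <<'E'
from h import *
t=dict(np.load("top0.npz")); s=dict(np.load("scene0.npz"))
a=cv2.resize(t["image"][140:300,180:420],(720,480),interpolation=cv2.INTER_CUBIC)
b=cv2.resize(s["image"][110:340,170:410],None,fx=2,fy=2,interpolation=cv2.INTER_CUBIC)
save("crop1.png",np.hstack([cv2.resize(a,(400,267)),cv2.resize(b,(400,383))[:267]]))
for nm,c,boxes in(("top",t,dict(hinge=(190,220,148,176,.06,.1),catch=(185,216,238,268,.07,.09),handle=(232,254,188,210,.1,.13),eye=(254,284,212,244,.045,.075),pin=(334,360,222,246,.11,.16),collar=(334,360,220,246,.095,.106),stand=(312,378,175,298,.08,.098),thin=(344,362,190,212,.105,.16))),
 ("scene",s,dict(hinge=(322,364,292,336,.06,.1),catch=(364,406,202,244,.07,.09),handle=(310,328,228,254,.1,.13),eye=(288,320,200,226,.045,.075),pin=(222,248,142,172,.11,.16),stand=(180,290,125,230,.08,.098)))):
  W=pts(c)
  for k,(u0,u1,v0,v1,z0,z1) in boxes.items():
    w=W[v0:v1,u0:u1].reshape(-1,3); w=w[(w[:,2]>z0)&(w[:,2]<z1)]
    if len(w): 
      (cx,cy),wh,an=cv2.minAreaRect(w[:,:2].astype(np.float32)); print(nm,k,len(w),"mean",w.mean(0).round(4),"rect",round(cx,4),round(cy,4),np.round(wh,4),round(an,1),"z95",np.percentile(w[:,2],[5,50,95]).round(4))
E
```

```text
top hinge 522 mean [0.699  0.0669 0.0798] rect 0.6991 0.0657 [0.0658 0.0543] 89.2 z95 [0.0648 0.0812 0.0885]
top catch 461 mean [0.4842 0.0661 0.0809] rect 0.484 0.066 [0.0507 0.0563] 1.2 z95 [0.0769 0.0812 0.0848]
top handle 69 mean [ 0.6079 -0.03    0.118 ] rect 0.6086 -0.0293 [0.0181 0.0176] 73.0 z95 [0.1063 0.1196 0.1232]
top eye 374 mean [ 0.5553 -0.084   0.0647] rect 0.5597 -0.0802 [0.0718 0.0441] 45.2 z95 [0.058  0.0652 0.0689]
top pin 114 mean [ 0.531  -0.2682  0.1376] rect 0.5325 -0.269 [0.023  0.0227] 63.2 z95 [0.1174 0.1401 0.1437]
top collar 394 mean [ 0.5355 -0.2707  0.0985] rect 0.5364 -0.2715 [0.0588 0.0587] 1.6 z95 [0.0952 0.0978 0.1038]
top stand 2784 mean [ 0.5293 -0.2684  0.0944] rect 0.5327 -0.2694 [0.0805 0.2561] 78.2 z95 [0.0863 0.0951 0.0976]
top thin 43 mean [ 0.6093 -0.2843  0.1193] rect 0.6068 -0.2825 [0.0151 0.0199] 65.6 z95 [0.1058 0.1208 0.1267]
scene hinge 903 mean [0.7032 0.0697 0.0795] rect 0.6979 0.0645 [0.0732 0.0564] 87.5 z95 [0.0645 0.0803 0.0871]
scene catch 579 mean [0.4856 0.068  0.0794] rect 0.4836 0.0673 [0.0522 0.0556] 1.1 z95 [0.0729 0.0799 0.0822]
scene handle 118 mean [ 0.6117 -0.027   0.115 ] rect 0.6098 -0.0273 [0.0173 0.0196] 29.9 z95 [0.102  0.1178 0.1201]
scene eye 413 mean [ 0.5522 -0.0868  0.0629] rect 0.5533 -0.085 [0.0568 0.0443] 44.8 z95 [0.0541 0.0639 0.0663]
scene pin 175 mean [ 0.5365 -0.2649  0.1316] rect 0.533 -0.2671 [0.023  0.0229] 10.2 z95 [0.1135 0.1355 0.1412]
scene stand 3070 mean [ 0.5531 -0.2673  0.0933] rect 0.5439 -0.2712 [0.2688 0.2026] 17.0 z95 [0.0849 0.0942 0.0963]
```

View pics/crop1.png

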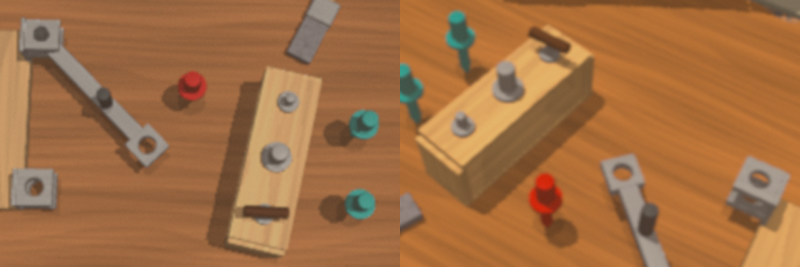

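Confirmed: the middle pin is steel with a thick round head, at about (0.533,-0.268). Catch is at (0.484,0.0665), hinge at about (0.704,0.0705) and handle at (0.609,-0.028), so the bar is about 0.79 rad open. The current tool yaw suits the handle sweep, so I'm moving there.

```bash
for i in 1; do :; done
python3 -m pendant '[{"dp":[0.9,-0.58,0],"rotation":[0,0,0],"jaw":1},{"dp":[0.9,-0.58,0],"rotation":[0,0,0],"jaw":1},{"dp":[0.9,-0.58,0],"rotation":[0,0,0],"jaw":1}]' 10
python3 -m pendant '[{"dp":[0.9,-0.58,0],"rotation":[0,0,0],"jaw":1},{"dp":[0.9,-0.58,0],"rotation":[0,0,0],"jaw":1},{"dp":[0.9,-0.58,0],"rotation":[0,0,0],"jaw":1}]'
python3 -m pendant '[{"dp":[0.9,-0.58,0],"rotation":[0,0,0],"jaw":1},{"dp":[0.9,-0.58,0],"rotation":[0,0,0],"jaw":1},{"dp":[0.9,-0.58,0],"rotation":[0,0,0],"jaw":1}]'
python3 -m pendant '[{"dp":[0.9,-0.58,0],"rotation":[0,0,0],"jaw":1},{"dp":[0.9,-0.58,0],"rotation":[0,0,0],"jaw":1},{"dp":[0.9,-0.58,0],"rotation":[0,0,0],"jaw":1},{"dp":[0.9,-0.58,0],"rotation":[0,0,0],"jaw":1}]'
python3 -c "
from h import *
print(rows([.609,-.028,.085]))"
```

```text
time: 0.48
ee_pos: [0.3436, -0.4339, 0.2224]
eef_rot: [0.978, 0.209, 0.0, -0.0]
ft_force: [-0.5, -0.4, -0.2]
width: 0.0867
grip_force: 0.0
time: 0.85
ee_pos: [0.4314, -0.2993, 0.2225]
eef_rot: [0.978, 0.209, 0.0, -0.0]
ft_force: [-0.4, -1.3, 0.4]
width: 0.0868
grip_force: 0.0
time: 1.23
ee_pos: [0.5191, -0.1649, 0.2224]
eef_rot: [0.978, 0.209, 0.0, -0.0]
ft_force: [-0.5, -1.1, 0.1]
width: 0.0869
grip_force: 0.0
time: 1.72
ee_pos: [0.6065, -0.0304, 0.2218]
eef_rot: [0.978, 0.21, -0.0, -0.001]
ft_force: [-0.3, -0.9, 0.1]
width: 0.0869
grip_force: 0.0
[ 0.02212581 -0.00586226  0.91188052]
```

```bash
python3 -m pendant '[{"dp":[0.02,-0.006,0.4],"rotation":[0,0,0],"jaw":1},{"dp":[0.02,-0.006,0.7],"rotation":[0,0,0],"jaw":1},{"dp":[0.02,-0.006,0.9],"rotation":[0,0,0],"jaw":1},{"dp":[0.02,-0.006,0.9],"rotation":[0,0,0],"jaw":1},{"dp":[0.02,-0.006,0.9],"rotation":[0,0,0],"jaw":0.2},{"dp":[0.02,-0.006,0.9],"rotation":[0,0,0],"jaw":0.2},{"dp":[0.02,-0.006,0.9],"rotation":[0,0,0],"jaw":0},{"dp":[0.02,-0.006,0.9],"rotation":[0,0,0],"jaw":0}]' 10
python3 - <<'E'
from h import *
s=r.read_state(); p=s["ee_pos"][:2]; h=np.array([.704,.0705]); d=p-h; print(p,np.linalg.norm(d)); 
a=np.arctan2(d[1],d[0]); print(a)
q=R.from_quat(s["eef_rot"])
end=np.arctan2(-.02,-1)
if a>0:a-=2*np.pi
for k in np.linspace(0,1,9)[1:]:
    b=a+(end-a)*k; t=np.r_[h+np.linalg.norm(d)*np.array([np.cos(b),np.sin(b)]),s["ee_pos"][2]]
    print((q.inv().apply(t-s["ee_pos"])/.15).round(3),b)
E
```

```text
time: 2.72
ee_pos: [0.6086, -0.0321, 0.0881]
eef_rot: [0.978, 0.207, 0.0, 0.0]
ft_force: [-0.8, 0.1, -0.0]
width: 0.0549
grip_force: 0.0
[ 0.60858581 -0.03208101] 0.14009543820993506
-2.3200133714427387
[-0.032 -0.088 -0.   ] -2.4202111149644767
[-0.056 -0.178 -0.   ] -2.5204088584862148
[-0.07  -0.271 -0.   ] -2.620606602007953
[-0.075 -0.364 -0.   ] -2.7208043455296904
[-0.071 -0.458 -0.   ] -2.8210020890514285
[-0.057 -0.55  -0.   ] -2.9211998325731665
[-0.034 -0.641 -0.   ] -3.0213975760949046
[-0.002 -0.729 -0.   ] -3.1215953196166426
```

```bash
python3 -m pendant '[{"dp":[0,0,0],"rotation":[0,0,0],"jaw":0},{"dp":[0,0,0],"rotation":[0,0,0],"jaw":0},{"dp":[0,0,0],"rotation":[0,0,0],"jaw":0},{"dp":[0,0,0],"rotation":[0,0,0],"jaw":0},{"dp":[0,0,0],"rotation":[0,0,0],"jaw":0},{"dp":[0,0,0],"rotation":[0,0,0],"jaw":0}]' 10
python3 -m pendant '[{"dp":[-0.03,-0.088,0],"rotation":[0,0,0],"jaw":0},{"dp":[-0.056,-0.178,0],"rotation":[0,0,0],"jaw":0},{"dp":[-0.07,-0.27,0],"rotation":[0,0,0],"jaw":0},{"dp":[-0.075,-0.364,0],"rotation":[0,0,0],"jaw":0},{"dp":[-0.071,-0.458,0],"rotation":[0,0,0],"jaw":0},{"dp":[-0.057,-0.55,0],"rotation":[0,0,0],"jaw":0},{"dp":[-0.04,-0.62,0],"rotation":[0,0,0],"jaw":0},{"dp":[-0.04,-0.62,0],"rotation":[0,0,0],"jaw":0}]'
python3 - <<'E'
from h import *
c=camera("top"); save("t1.png",cv2.resize(c["image"][130:290,80:320],(720,480)))
E
```

```text
time: 3.48
ee_pos: [0.6084, -0.0314, 0.0875]
eef_rot: [0.978, 0.208, 0.0, -0.0]
ft_force: [2.2, 4.1, -2.6]
width: 0.0196
grip_force: 10.0
time: 4.47
ee_pos: [0.5647, 0.0527, 0.0874]
eef_rot: [0.978, 0.209, -0.0, -0.001]
ft_force: [-3.1, 0.9, -0.7]
width: 0.0195
grip_force: 10.0
```

View pics/t1.png

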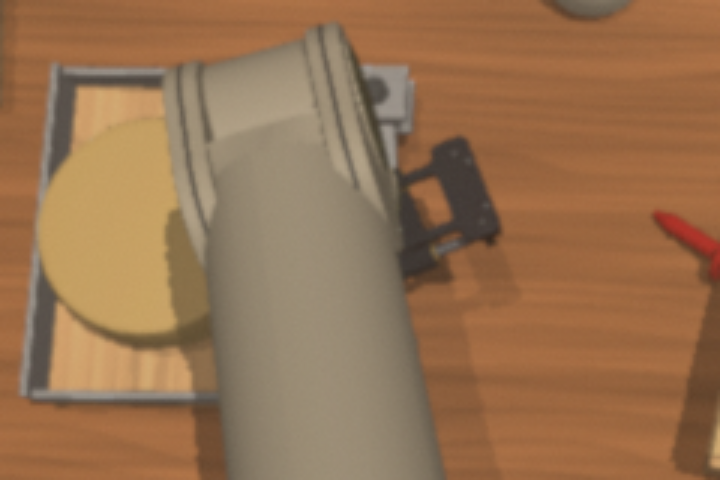

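The arm hides the bar. The red decoy beside the stand at about (660,215) in the crop has tipped over but is still on the table. Next I push gently on +y until the stop resists.

```bash
python3 -m pendant '[{"dp":[0.02,-0.05,0],"rotation":[0,0,0],"jaw":0},{"dp":[0.03,-0.08,0],"rotation":[0,0,0],"jaw":0},{"dp":[0.03,-0.08,0],"rotation":[0,0,0],"jaw":0}]'
python3 -m pendant '[{"dp":[0.015,-0.03,0],"rotation":[0,0,0],"jaw":0},{"dp":[0.015,-0.03,0],"rotation":[0,0,0],"jaw":0}]'
python3 -m pendant '[{"dp":[0.01,-0.02,0],"rotation":[0,0,0],"jaw":0},{"dp":[0.01,-0.02,0],"rotation":[0,0,0],"jaw":0}]'
```

```text
time: 4.9
ee_pos: [0.5645, 0.0636, 0.0874]
eef_rot: [0.978, 0.207, 0.0, -0.0]
ft_force: [-0.2, -0.2, -2.9]
width: 0.0197
grip_force: 10.0
time: 5.15
ee_pos: [0.5646, 0.0643, 0.0874]
eef_rot: [0.979, 0.206, -0.001, 0.002]
ft_force: [-2.6, -13.1, 0.5]
width: 0.0197
grip_force: 10.0
time: 5.4
ee_pos: [0.5649, 0.0645, 0.0873]
eef_rot: [0.979, 0.205, -0.002, 0.004]
ft_force: [-4.6, -20.9, 2.2]
width: 0.02
grip_force: 10.0
```

```bash
python3 -m pendant '[{"dp":[-0.01,0.03,0],"rotation":[0,0,0],"jaw":0},{"dp":[-0.01,0.03,0],"rotation":[0,0,0],"jaw":0.6},{"dp":[-0.01,0.03,0],"rotation":[0,0,0],"jaw":0.6},{"dp":[-0.01,0.03,0],"rotation":[0,0,0],"jaw":0.6},{"dp":[-0.01,0.03,0],"rotation":[0,0,0],"jaw":0.6},{"dp":[-0.01,0.03,-0.4],"rotation":[0,0,0],"jaw":0.6},{"dp":[-0.01,0.03,-0.8],"rotation":[0,0,0],"jaw":0.6},{"dp":[-0.01,0.03,-1],"rotation":[0,0,0],"jaw":1}]'
python3 -m pendant '[{"dp":[-0.8,0.6,-0.2],"rotation":[0,0,0],"jaw":1},{"dp":[-0.8,0.6,-0.2],"rotation":[0,0,0],"jaw":1},{"dp":[-0.8,0.6,-0.2],"rotation":[0,0,0],"jaw":1}]'
python3 -m pendant '[{"dp":[-0.8,0.8,0],"rotation":[0,0,0],"jaw":1},{"dp":[-0.8,0.8,0],"rotation":[0,0,0],"jaw":1},{"dp":[-0.8,0.8,0],"rotation":[0,0,0],"jaw":1}]'
python3 - <<'E'
from h import *
c=camera("top"); s=camera("scene"); save("t2.png",np.hstack([c["image"][100:320,60:450],s["image"][80:300,150:540]]))
W=pts(c)
def m(n,W,u0,u1,v0,v1,z0,z1):
    w=W[v0:v1,u0:u1].reshape(-1,3); w=w[(w[:,2]>z0)&(w[:,2]<z1)]
    if len(w): a=cv2.minAreaRect(w[:,:2].astype(np.float32)); print(n,len(w),w.mean(0).round(4),np.round(a[0],4),np.round(a[1],4),np.median(w[:,2]))
m("catch",W,185,216,238,268,.07,.09); m("handle",W,185,225,200,240,.11,.13); m("pin",W,320,375,215,250,.13,.16)
m("hinge",W,190,220,148,176,.06,.1);m("pin s",pts(s),215,255,135,180,.125,.16);m("catch s",pts(s),364,406,202,244,.07,.09)
E
```

```text
time: 6.4
ee_pos: [0.5662, 0.0676, 0.2413]
eef_rot: [0.978, 0.208, 0.002, 0.0]
ft_force: [0.3, 0.2, -1.0]
width: 0.0567
grip_force: 0.0
time: 6.78
ee_pos: [0.4909, -0.0671, 0.2685]
eef_rot: [0.979, 0.206, 0.0, 0.001]
ft_force: [0.9, 0.0, 0.5]
width: 0.0826
grip_force: 0.0
time: 7.15
ee_pos: [0.4298, -0.2248, 0.2678]
eef_rot: [0.978, 0.206, 0.0, 0.0]
ft_force: [1.6, 0.0, -0.7]
width: 0.0871
grip_force: 0.0
catch 461 [0.4841 0.0659 0.0811] [0.4838 0.0662] [0.051  0.0565] 0.08122230877003322
handle 63 [0.568  0.064  0.1196] [0.5678 0.065 ] [0.0194 0.0172] 0.12037538988055685
hinge 506 [0.6992 0.0696 0.0801] [0.699  0.0701] [0.0558 0.0561] 0.08136201809231214
pin s 127 [ 0.5353 -0.2658  0.1369] [ 0.533  -0.2676] [0.0231 0.0228] 0.13918899403217333
catch s 579 [0.4857 0.0681 0.0794] [0.4832 0.0676] [0.0511 0.0559] 0.08002093561936907
```

View pics/t2.png

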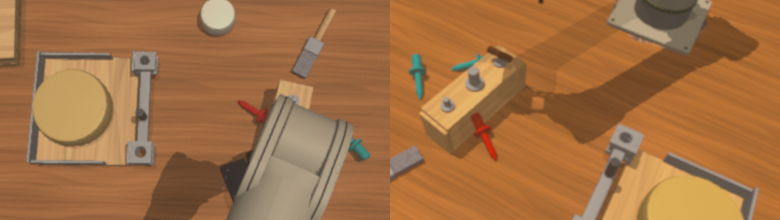

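The bar is shut, with handle, hinge and catch in line. The free-standing decoys have toppled but lie on the table, and the long pin still hangs in the middle hole. Next I compute the move to the pin, with the jaws across the row.

```bash
python3 - <<'E'
from h import *
W=pts(dict(np.load("top0.npz"))); w=W[255:280,322:358].reshape(-1,3); print("T top",np.nanpercentile(w[:,2],[90,98,100]))
print(rows([.533,-.268,.2]), r.read_state()["joint_positions"].round(2))
E
```

```text
T top [0.13178909 0.13537514 0.13853659]
[0.52967215 0.52602683 0.44993442] [ 0.68  0.02 -0.29  1.73  0.01  1.39 -0.77]
```

```bash
python3 -m pendant '[{"dp":[0.53,0.526,0.2],"rotation":[0,0,0.0986],"jaw":1},{"dp":[0.53,0.526,0.3],"rotation":[0,0,0.0986],"jaw":1},{"dp":[0.53,0.526,0.3],"rotation":[0,0,0.0986],"jaw":1},{"dp":[0.53,0.526,0.3],"rotation":[0,0,0.0986],"jaw":1},{"dp":[0.53,0.526,0.3],"rotation":[0,0,0.0986],"jaw":1},{"dp":[0.53,0.526,0.3],"rotation":[0,0,0.0986],"jaw":1}]' 25
python3 - <<'E'
from h import *
print(rows([.533,-.268,.106]), R.from_quat(r.read_state()["eef_rot"]).as_matrix().round(3))
E
```

```text
time: 8.0
ee_pos: [0.5359, -0.2618, 0.2228]
eef_rot: [0.995, -0.1, 0.0, 0.0]
ft_force: [-0.1, 0.2, 0.2]
width: 0.0872
grip_force: 0.0
[-0.01129435  0.04462644  0.77849365] [[ 0.98  -0.198  0.   ]
 [-0.198 -0.98  -0.   ]
 [ 0.     0.    -1.   ]]
```

```bash
python3 -m pendant '[{"dp":[-0.011,0.044,0.3],"rotation":[0,0,0],"jaw":1},{"dp":[-0.011,0.044,0.55],"rotation":[0,0,0],"jaw":1},{"dp":[-0.011,0.044,0.7],"rotation":[0,0,0],"jaw":1},{"dp":[-0.011,0.044,0.77],"rotation":[0,0,0],"jaw":1},{"dp":[-0.011,0.044,0.77],"rotation":[0,0,0],"jaw":1}]'
python3 -c "
from h import *
print(rows([.533,-.268,.106]))"
```

```text
time: 8.62
ee_pos: [0.5328, -0.2683, 0.1072]
eef_rot: [0.995, -0.1, -0.0, -0.0]
ft_force: [0.4, -1.2, 0.3]
width: 0.0868
grip_force: 0.0
[ 0.00095386 -0.00191816  0.00768752]
```

```bash
python3 -m pendant '[{"dp":[0,0,0],"rotation":[0,0,0],"jaw":0},{"dp":[0,0,0],"rotation":[0,0,0],"jaw":0},{"dp":[0,0,0],"rotation":[0,0,0],"jaw":0},{"dp":[0,0,0],"rotation":[0,0,0],"jaw":0},{"dp":[0,0,0],"rotation":[0,0,0],"jaw":0},{"dp":[0,0,0],"rotation":[0,0,0],"jaw":0},{"dp":[0,0,0],"rotation":[0,0,0],"jaw":0},{"dp":[0,0,0],"rotation":[0,0,0],"jaw":0}]' 25
python3 -m pendant '[{"dp":[0,0,0],"rotation":[0,0,0],"jaw":0},{"dp":[0,0,0],"rotation":[0,0,0],"jaw":0},{"dp":[0,0,0],"rotation":[0,0,0],"jaw":0},{"dp":[0,0,0],"rotation":[0,0,0],"jaw":0}]'
python3 -m pendant '[{"dp":[0,0,-0.2],"rotation":[0,0,0],"jaw":0},{"dp":[0,0,-0.45],"rotation":[0,0,0],"jaw":0},{"dp":[0,0,-0.75],"rotation":[0,0,0],"jaw":0},{"dp":[0,0,-1],"rotation":[0,0,0],"jaw":0},{"dp":[0,0,-1],"rotation":[0,0,0],"jaw":0}]'
python3 -c "
from h import *
print(rows([.484,.0665,.257]))"
```

```text
time: 9.62
ee_pos: [0.5328, -0.2684, 0.1071]
eef_rot: [0.995, -0.101, 0.0, 0.0]
ft_force: [-0.8, -1.1, 0.3]
width: 0.0234
grip_force: 25.0
time: 10.12
ee_pos: [0.5328, -0.2684, 0.1071]
eef_rot: [0.995, -0.101, 0.0, 0.0]
ft_force: [0.3, -0.8, -1.2]
width: 0.0233
grip_force: 25.0
time: 10.75
ee_pos: [0.534, -0.2687, 0.26]
eef_rot: [0.995, -0.101, 0.002, 0.001]
ft_force: [-0.1, 0.2, -3.7]
width: 0.0233
grip_force: 25.0
[-0.77417177 -2.12253861  0.01361101]
```

Pin lifted (force -3.7 N, which includes its weight). Carrying it over the catch.

```bash
python3 -m pendant '[{"dp":[-0.15,-0.3,0],"rotation":[0,0,0],"jaw":0},{"dp":[-0.26,-0.6,0],"rotation":[0,0,0],"jaw":0},{"dp":[-0.38,-0.95,0],"rotation":[0,0,0],"jaw":0},{"dp":[-0.38,-0.95,0],"rotation":[0,0,0],"jaw":0}]'
python3 -m pendant '[{"dp":[-0.15,-0.3,0],"rotation":[0,0,0],"jaw":0},{"dp":[-0.26,-0.6,0],"rotation":[0,0,0],"jaw":0},{"dp":[-0.3,-0.85,0],"rotation":[0,0,0],"jaw":0},{"dp":[-0.34,-0.97,0],"rotation":[0,0,0],"jaw":0},{"dp":[-0.34,-0.97,0],"rotation":[0,0,0],"jaw":0}]'
python3 - <<'E'
from h import *
print(rows([.484,.0665,.18]))
E
```

```text
time: 11.25
ee_pos: [0.5049, -0.1122, 0.2559]
eef_rot: [0.995, -0.097, -0.001, -0.001]
ft_force: [0.8, -1.4, -2.9]
width: 0.0233
grip_force: 25.0
time: 11.88
ee_pos: [0.4842, 0.0362, 0.2559]
eef_rot: [0.995, -0.1, -0.001, 0.0]
ft_force: [0.6, 0.1, -3.2]
width: 0.0238
grip_force: 25.0
[-0.04051383 -0.19785305  0.50618996]
```

```bash
python3 -m pendant '[{"dp":[-0.04,-0.198,0.1],"rotation":[0,0,0],"jaw":0},{"dp":[-0.04,-0.198,0.3],"rotation":[0,0,0],"jaw":0},{"dp":[-0.04,-0.198,0.46],"rotation":[0,0,0],"jaw":0},{"dp":[-0.04,-0.198,0.46],"rotation":[0,0,0],"jaw":0},{"dp":[-0.04,-0.198,0.46],"rotation":[0,0,0],"jaw":0}]'
python3 - <<'E'
from h import *
print(rows([.484,.0665,.18]))
s=camera("scene");np.savez("s3.npz",**s)
def px(p): 
    c=s["T"][:3,:3].T@(np.array(p)-s["T"][:3,3]); return (s["mtx"]@c/c[2])[:2].round(1)
e=r.read_state()["ee_pos"]; print("tip exp",px([e[0],e[1],e[2]-.082]),"collar",px([e[0],e[1],e[2]-.012]),"hole",px([.484,.0665,.081]))
save("s3.png",cv2.resize(s["image"][140:260,310:470],(800,600),interpolation=cv2.INTER_CUBIC))
E
```

```text
time: 12.5
ee_pos: [0.4853, 0.065, 0.1887]
eef_rot: [0.995, -0.101, 0.0, 0.0]
ft_force: [-0.2, 0.1, -2.3]
width: 0.0231
grip_force: 25.0
[-0.01036857 -0.00838675  0.05809589]
tip exp [389.3 211.4] collar [399.5 191.6] hole [386.7 217.8]
```

View pics/s3.png

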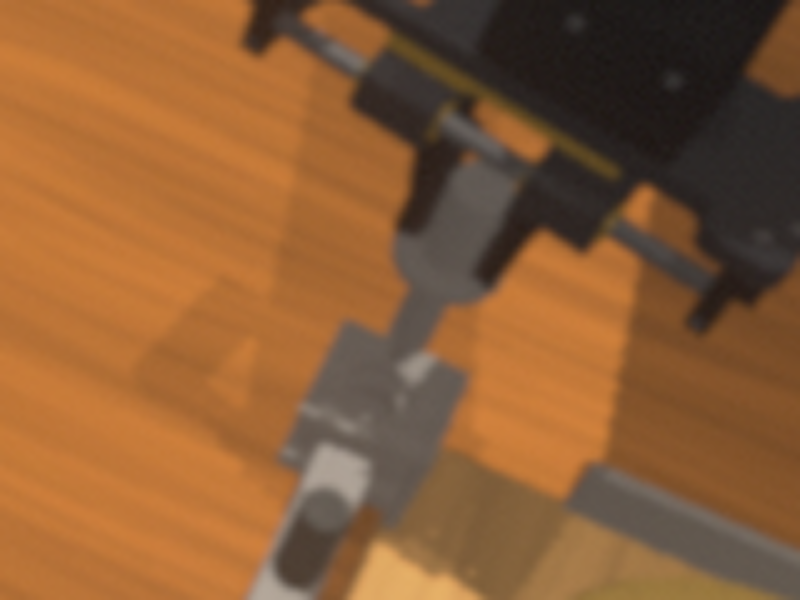

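The pin hangs upright in the jaws with its tip at about (395,362) in the crop, just above the hole at about (383,389), as predicted. I lower it in stages while watching the force.

```bash
python3 -m pendant '[{"dp":[-0.01,-0.009,0.03],"rotation":[0,0,0],"jaw":0},{"dp":[-0.01,-0.009,0.12],"rotation":[0,0,0],"jaw":0},{"dp":[-0.01,-0.009,0.2],"rotation":[0,0,0],"jaw":0},{"dp":[-0.01,-0.009,0.25],"rotation":[0,0,0],"jaw":0}]'
python3 -m pendant '[{"dp":[0,0,0.05],"rotation":[0,0,0],"jaw":0},{"dp":[0,0,0.1],"rotation":[0,0,0],"jaw":0},{"dp":[0,0,0.1],"rotation":[0,0,0],"jaw":0}]'
```

```text
time: 13.05
ee_pos: [0.4831, 0.0673, 0.1493]
eef_rot: [0.995, -0.101, -0.001, 0.0]
ft_force: [-1.0, 0.0, -2.9]
width: 0.0231
grip_force: 25.0
time: 13.42
ee_pos: [0.4833, 0.0674, 0.135]
eef_rot: [0.995, -0.101, -0.0, 0.0]
ft_force: [-0.2, 0.1, -2.9]
width: 0.0234
grip_force: 25.0
```

```bash
python3 -m pendant '[{"dp":[0,0,0.06],"rotation":[0,0,0],"jaw":0},{"dp":[0,0,0.12],"rotation":[0,0,0],"jaw":0},{"dp":[0,0,0.12],"rotation":[0,0,0],"jaw":0}]'
python3 -m pendant '[{"dp":[0,0,0.06],"rotation":[0,0,0],"jaw":0},{"dp":[0,0,0.12],"rotation":[0,0,0],"jaw":0},{"dp":[0,0,0.12],"rotation":[0,0,0],"jaw":0}]'
```

```text
time: 13.8
ee_pos: [0.483, 0.0673, 0.1166]
eef_rot: [0.995, -0.101, -0.001, 0.0]
ft_force: [-1.1, -1.2, -3.4]
width: 0.0228
grip_force: 25.0
time: 14.18
ee_pos: [0.4829, 0.0673, 0.0986]
eef_rot: [0.995, -0.101, -0.001, 0.0]
ft_force: [0.4, -0.3, -1.7]
width: 0.0231
grip_force: 25.0
```

```bash
python3 -m pendant '[{"dp":[0,0,0.03],"rotation":[0,0,0],"jaw":0},{"dp":[0,0,0.03],"rotation":[0,0,0],"jaw":0},{"dp":[0,0,0.03],"rotation":[0,0,0],"jaw":0}]'
```

```text
time: 14.55
ee_pos: [0.4836, 0.0674, 0.0952]
eef_rot: [0.995, -0.101, 0.0, 0.0]
ft_force: [-0.5, -0.1, -2.9]
width: 0.0234
grip_force: 25.0
```

```bash
python3 -m pendant '[{"dp":[0,0,0.01],"rotation":[0,0,0],"jaw":0},{"dp":[0,0,0.013],"rotation":[0,0,0],"jaw":0},{"dp":[0,0,0.013],"rotation":[0,0,0],"jaw":0}]'
```

```text
time: 14.92
ee_pos: [0.4836, 0.0674, 0.0931]
eef_rot: [0.995, -0.101, 0.0, 0.0]
ft_force: [-0.7, 0.7, -2.4]
width: 0.0232
grip_force: 25.0
```

```bash
python3 -m pendant '[{"dp":[0,0,0],"rotation":[0,0,0],"jaw":0.5},{"dp":[0,0,0],"rotation":[0,0,0],"jaw":0.7},{"dp":[0,0,0],"rotation":[0,0,0],"jaw":0.7},{"dp":[0,0,0],"rotation":[0,0,0],"jaw":0.7},{"dp":[0,0,-0.2],"rotation":[0,0,0],"jaw":0.7},{"dp":[0,0,-0.5],"rotation":[0,0,0],"jaw":0.7},{"dp":[0,0,-0.8],"rotation":[0,0,0],"jaw":0.7},{"dp":[0,0,-1],"rotation":[0,0,0],"jaw":0.7}]'
python3 -m pendant '[{"dp":[-0.2,0.4,0],"rotation":[0,0,0],"jaw":0.7},{"dp":[-0.2,0.8,0],"rotation":[0,0,0],"jaw":0.7},{"dp":[-0.2,1,0],"rotation":[0,0,0],"jaw":0.7},{"dp":[-0.2,1,0],"rotation":[0,0,0],"jaw":0.7}]'
python3 - <<'E'
from h import *
c=camera("top"); s=camera("scene")
for W,(u0,u1,v0,v1) in((pts(c),(180,225,225,275)),(pts(s),(355,415,180,245))):
    w=W[v0:v1,u0:u1].reshape(-1,3)
    for z0,z1 in((.11,.15),(.083,.093)):
        x=w[(w[:,2]>z0)&(w[:,2]<z1)]; print(len(x),x.mean(0).round(4) if len(x) else "",np.round(cv2.minAreaRect(x[:,:2].astype(np.float32))[:2],4) if len(x) else "", np.percentile(x[:,2],[50,90]) if len(x) else "")
save("f.png",np.hstack([cv2.resize(c["image"][140:290,140:290],(400,400)),cv2.resize(s["image"][150:300,300:450],(400,400))]))
E
```

```text
time: 15.92
ee_pos: [0.484, 0.0675, 0.2454]
eef_rot: [0.995, -0.101, 0.001, -0.0]
ft_force: [0.6, -0.6, -0.2]
width: 0.0606
grip_force: 0.0
time: 16.42
ee_pos: [0.4235, -0.0759, 0.2432]
eef_rot: [0.995, -0.103, 0.0, 0.0]
ft_force: [0.2, 1.8, -0.6]
width: 0.061
grip_force: 0.0
9 [0.4846 0.075  0.1264] [[0.4839 0.075 ]
 [0.0128 0.0026]] [0.12663768 0.12759466]
27 [0.4867 0.0877 0.0849] [[0.4849 0.0869]
 [0.0119 0.0464]] [0.08402198 0.08772734]
221 [0.5141 0.0665 0.1216] [[0.5243 0.0671]
 [0.0228 0.1055]] [0.12111744 0.12713657]
183 [0.4897 0.0674 0.0864] [[0.4888 0.0686]
 [0.0443 0.0406]] [0.0864017  0.08811619]
```

View pics/f.png

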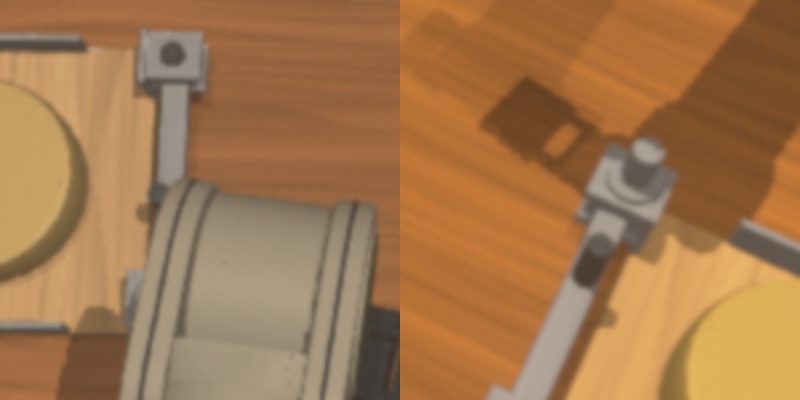

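The scene view (right half) shows the pin upright, its collar flat on the upper lug at about (635,185) and its head at (648,152). Head top is at z≈0.127, which puts the collar on the lug. The bar is shut and the gripper is clear.

```bash
python3 -c "
from h import *
print(r.close_job())"
```

```text
the job is handed in; nothing more can be done
None
```

The bar is shut against its stop, the long pin stands upright through the catch with its collar on the upper lug, and the job was handed in at about 16.5 s; the loose red and turquoise look-alikes toppled on the way but stayed on the table in every picture I took.

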